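# Seat a mould bat on the pins of a potter's wheel

## Task

Pick the plywood bat with the white plaster mould off the stack and fit it centred on the potter's wheel, so that both of its holes drop over the two pins and it lies fully home, flat on the wheel head, then let go. The brake holds the wheel and the pins stand at an angle that you must find by feel: lay the bat lightly on the pins, turn it until it drops and let it down at a crawl, without ever forcing or banging it (under 70 N, knocks included). Leave the bowl, the pot and the wooden spatula where they are.

Things in the scene. Friction and masses are not known exactly. Their poses are not given: they have to be found in the camera images.
- bat: Plywood plate 190 mm (its x) by 160 mm (its y) by 12 mm thick, 0.3 to 0.6 kg, with a white plaster mould block fixed on its centre. Two round through holes, 11.8 mm in diameter with 1 mm chamfers, on its x axis 70 mm either side of the centre. Origin: centre of the plate's underside; z up. The same after half a turn. It starts flat on the stack.
- bat_grip (a point): Centre of the white mould block, 38 mm above the bat's underside; axes as the bat's. The block is 64 mm (x) by 44 mm (y) with flat upright sides, from the plate's top to 58 mm above the underside, with a 4 mm high and wide rim round its foot: grip it across the 44 mm.
- wheel: Potter's wheel, fixed: round grey housing 212 mm in diameter with a black control box, 90 mm wide and 50 mm high, sticking out 34 mm on its -x side; on top the round aluminium wheel head, 200 mm in diameter, braked (holds up to 6 N m). Origin: centre of the housing's underside, on the table.
- wheel_top (a point): Centre of the wheel head's flat top, 112 mm above the table; axes as the housing's. Two upright steel pins, 9.6 mm in diameter, 9 mm tall, tips bevelled, stand 70 mm either side of it. Their line lies anywhere from -0.45 to +0.45 rad (about z) off this x axis: not measured, to be felt or seen. A bat on the pins' tips has its underside 9 mm above this point; a bat that is home, 0 mm.
- stack: Three plain round plaster bats in a pile, fixed: 200 mm in diameter, 45 mm high in all. Origin: centre of its underside, on the table.
- water_bowl: Loose white ceramic bowl, 110 mm across the rim, 50 mm high, beyond the work. Origin: centre of its underside. Leave alone.
- pot: Loose terracotta cup, 70 mm across the rim, 75 mm high, beyond the work. Origin: centre of its underside. Leave alone.
- rib: Loose wooden spatula 170 mm long lying on the table beyond the work. Origin: its underside, near the middle of its length; x along it. Leave alone.

How it is judged:
On the way, in this order (a step that is already met when the one before it is completed fails the run):
1. the bat is carried, level, clear over the wheel (horizontal distance between bat and wheel_top below 0.04 m and z of bat in the frame of wheel_top above 0.006 m and contact force between bat and the fingers above 1 N and angle between bat's own z axis and vertical below 0.2 rad), for 0.05 s.
2. the bat has dropped over the pins and is home (z of bat in the frame of wheel_top between -0.0025 and 0.0025 m and horizontal distance between bat and wheel_top below 0.005 m and angle between bat's own z axis and vertical below 0.02 rad), for 0.2 s.
At the end, for the whole second after the job is handed in: The bat is released and at rest, flat on the wheel head with both pins in its holes: underside within 2.5 mm of the head's top face, centre within 5 mm of the wheel's axis, tilted less than 0.02 rad (all of step 2 and linear speed of bat below 0.01 m/s and angular speed of bat below 0.05 rad/s and contact force between bat and the fingers below 0.1 N); the robot touches nothing.
It fails at once if the bat is forced against the wheel or banged on it (more than 70 N, knocks included) (contact force between bat and wheel above 70 N).
It fails at once if the bowl is disturbed (moved more than 15 mm) (distance of water_bowl from where it was at the start of the episode above 0.015 m).
It fails at once if the pot is disturbed (moved more than 15 mm) (distance of pot from where it was at the start of the episode above 0.015 m).
It fails at once if the spatula is disturbed (moved more than 15 mm) (distance of rib from where it was at the start of the episode above 0.015 m).
It also fails if it takes over 72 s, if anything falls off the work surface, if the arm or the gripper's body presses on something with over 40 N, if the wrist force passes 120 N, or if a joint passes its speed limit or range.

## Robot

A 6-joint arm with a two-finger parallel gripper is mounted at the origin on the work surface. World frame = base frame: x ahead of the robot, y to its left, z up, the work surface at z = 0. Lengths are in m, angles in rad, forces in N, time in s.
With the tool pointing down it reaches from about 0.3 to 0.75 m from the base axis. Payload 8.5 kg.
Tool frame: the origin (TCP) lies between the finger pads; the fingertips stand 8 mm ahead of it and the grasp point (between the pads) lies 11 mm behind it (r.tip_extent is the z of the fingertips in the tool frame, in m); z points along the fingers, y is the line along which they close (so a half turn about z gives the same grasp; the last joint's range is limited). The gripper opens to 85 mm and grips with 20 to 120 N. Pads are 22 mm wide; open, the fingers measure 114 mm over their backs; the gripper's body (76 mm by 85 mm) begins 54 mm behind the grasp point. The pads swing forward as they close: fully open they stand 13 mm farther back than shut.
Start: joints at [1.063, 0.381, 1.297, -0, 1.464, -0.215], TCP at [0.159, 0.527, 0.211] pointing down, gripper open.
Joint ranges: [-3.11, 3.11], [-0.89, 2.33], [0.22, 2.48], [-1.42, 4.56], [0.17, 2.85], [-2.88, 2.88]. Speed limits (rad/s): [2.39, 2.39, 3.14, 3.14, 3.14, 3.14].

## Interface

Orientations are given as a 3x3 rotation matrix whose columns are the frame's x, y, z axes.
In Python, from rig import status, optics, workorder, models, r gives the robot as it stands.
- The arm moves only by the tool jog_arm, called by a JSON object that holds its "op" and its "data". Schema: {"type":"object","properties":{"offsets":{"type":"array","items":{"type":"object","properties":{"jaw":{"type":"number"},"sx":{"type":"number"},"sy":{"type":"number"},"sz":{"type":"number"},"drx":{"type":"number"},"dry":{"type":"number"},"drz":{"type":"number"}},"additionalProperties":false,"required":["jaw"]},"minItems":1,"maxItems":5},"clamp_n":{"type":"number"},"only":{"type":"string"},"quiet":{"type":"boolean"},"lines":{"type":"string"}},"required":["offsets"],"additionalProperties":false}. offsets is a list of rows, 1 to 5 of them, each an object with the fields jaw (the finger opening in m), sx, sy, sz (the shift in m), drx, dry, drz (a rotation vector in rad); a field left out counts as zero (the opening has to be given); each row is the pose to reach, as a shift and turn from the pose commanded when the call began, along the tool's axes at that moment; what a row does not reach only later rows make up. A row lasts 1/10 s, in which the tool goes at most 0.05 m and 0.15 rad, less where a joint would pass 70% of its speed; a pose out of reach is approached as far as the arm can. The fingers move at their own pace and stop on an object; clamp_n is the grip in N (left out, the last holds). Time passes only in rows, so rows that do not move let the fingers close. The tool returns the time, the measured TCP pose, the force, the opening and the grip force at its end. only (a regular expression) keeps the lines of the reply that match it, lines (a string "A,B") keeps lines A to B, and quiet returns only ok. Input that does not fit is refused with a message, and nothing moves.
- status.sense(): the state, without advancing time (a new reading comes with each control period).
- optics.grab_frame(name): name is "scene" or "side" or "wrist"; returns a dict with "frame" (384x512x3 uint8, blue, green, red), "z_map" (384x512 float32, m along the optical axis (not along the pixel's ray), 0 where there is no reading), "vfov" (degrees; the focal length in pixels is half the picture's height over the tangent of half this angle, whatever the lens; pixels are square), "cx", "cy" (the principal point, pixels), "extrinsics" (4x4, takes a point from camera to world coordinates). Camera axes: x right, y up, looking along -z (the intrinsics and any distortion apply to the point x, -y, -z); pixel columns grow to the right and rows downward; lengths in m; the calibration is good to about 2 mm. A picture is of the moment at which its call begins.
- workorder.sign_off(): hands the job in; it is judged then, once.
Trained networks look in a picture, given as the dict that the camera call returned (one of the last four; its "shot" number tells which), for a name from the list of things; names that differ only in an ending like _2 or _b are one class to them, and where a whole thing is asked for, a point or a joint stands for the part that bears it (a point fixed in the world has none). Each returns a list of dicts, best first, with "score" (0 to 1); they miss things now and then, are a little off and sometimes report something else, mostly with a low value. They report only what shows in the picture. A call takes as long as a camera call.
- models.silhouettes(label, picture): "mask" (384x512 bool, what is visible of it) and "extent" ([left, top, right, bottom] in pixels, round what is visible of it).
The state is a dict: "t": time; "joints": joint angles; "qd": joint speeds; "tau": joint torques, N m; "tcp_pos": TCP position; "orientation": TCP orientation; "force": force on the tool from outside, world axes, zero at the start; "wrist_torque": the same for the moment, N m; "width": finger opening in m; "grip_force": force on a finger pad.
Only numpy, scipy, OpenCV 4.12 (cv2) and the standard library are available. Lean on these libraries where they do the work, as an engineer would, in place of code of your own. Each camera call takes 0.05 s, during which the arm holds its last target. There are 200 camera calls.

## Working session

There is one attempt and no reset: what is moved stays moved. The work goes in short steps, Python scripts to look and compute and a tool call to move; the robot and the scene stay as the last step left them, time stands still between calls to the robot, and variables do not carry over. Pictures are saved under pics/ and viewed, at most 10 in all, crops included, and the job is handed in when it is done.

```bash
ls; mkdir -p pics
```

Create h.py:
```python
import numpy as np, cv2
from rig import status, optics, workorder, models, r
def pts(p, mask=None):
    z=p["z_map"]; f=z.shape[0]/2/np.tan(np.radians(p["vfov"])/2)
    m=z>0
    if mask is not None: m&=mask
    v,u=np.nonzero(m); d=z[m]
    c=np.c_[(u-p["cx"])/f*d,-(v-p["cy"])/f*d,-d,np.ones(len(d))]
    return (c@np.array(p["extrinsics"]).T)[:,:3],u,v
```

Run:
```python
from h import *
print(status.sense())
ims=[]
for n in("scene","side","wrist"):
    p=optics.grab_frame(n); ims.append(p["frame"]); print(n,[k for k in p], p["vfov"],np.round(p["extrinsics"],3).tolist())
    for l in("bat","wheel","stack","water_bowl","pot","rib"):
        s=models.silhouettes(l,p)
        if s:
            P,u,v=pts(p,s[0]["mask"])
            print(l,round(s[0]["score"],2),s[0]["extent"],np.round(np.percentile(P,[2,50,98],axis=0),3).tolist() if len(P) else 0)
cv2.imwrite("pics/a.png",cv2.resize(np.vstack([np.hstack(ims[:2]),np.hstack([ims[2],ims[2]*0])]),(800,600)))
```

```text
pics
{'t': 0.0, 'joints': array([ 1.06270309e+00,  3.81188396e-01,  1.29825039e+00,  3.24626120e-05,
        1.46360981e+00, -2.15312020e-01]), 'qd': array([ 8.01725867e-04, -2.95892242e-05, -7.60932531e-04,  4.64587761e-05,
        6.42130918e-04, -4.81368222e-04]), 'tau': array([-1.82473023e-04, -4.48448360e+01, -2.31272542e+01, -1.01128712e-04,
        4.69014980e-03, -5.63840175e-06]), 'tcp_pos': array([0.1585792 , 0.52630837, 0.21001939]), 'orientation': array([[-9.57443739e-01,  2.88619029e-01, -7.36532984e-04],
       [ 2.88619766e-01,  9.57442976e-01, -1.25631623e-03],
       [ 3.42591562e-04, -1.41543008e-03, -9.99998940e-01]]), 'force': array([0.88391562, 0.55724702, 0.06972999]), 'wrist_torque': array([-0.00167312,  0.00158494, -0.06460823]), 'grip_force': 0.0, 'width': 0.08546822821382527}
scene ['frame', 'z_map', 'vfov', 'cx', 'cy', 'extrinsics', 'shot'] 43.06741413808962 [[-0.841, -0.262, 0.473, 1.179], [0.54, -0.443, 0.715, 0.822], [0.022, 0.857, 0.514, 0.697], [0.0, 0.0, 0.0, 1.0]]
bat 0.73 [302.4, 192.1, 394.9, 252.5] [[0.386, 0.058, 0.048], [0.487, 0.177, 0.057], [0
[... 825 characters left out ...]
 0.011], [0.529, -0.104, 0.082], [0.631, -0.058, 0.113]]
stack 0.98 [272.9, 278.9, 398.3, 355.5] [[0.365, 0.137, 0.005], [0.434, 0.239, 0.042], [0.538, 0.262, 0.046]]
water_bowl 0.82 [160.2, 201.6, 209.2, 242.4] [[0.727, -0.006, 0.004], [0.784, 0.025, 0.03], [0.825, 0.096, 0.05]]
pot 0.88 [139.6, 289.3, 184.2, 356.2] [[0.678, 0.249, 0.004], [0.711, 0.278, 0.048], [0.741, 0.313, 0.075]]
rib 0.58 [216.6, 155.2, 264.3, 173.6] [[0.671, -0.298, 0.001], [0.721, -0.263, 0.003], [0.802, -0.242, 0.019]]
wrist ['frame', 'z_map', 'vfov', 'cx', 'cy', 'extrinsics', 'shot'] 62.87001192060132 [[0.289, -0.912, -0.291, 0.084], [0.957, 0.276, 0.087, 0.547], [0.001, -0.304, 0.953, 0.374], [0.0, 0.0, 0.0, 1.0]]
```

View pics/a.png

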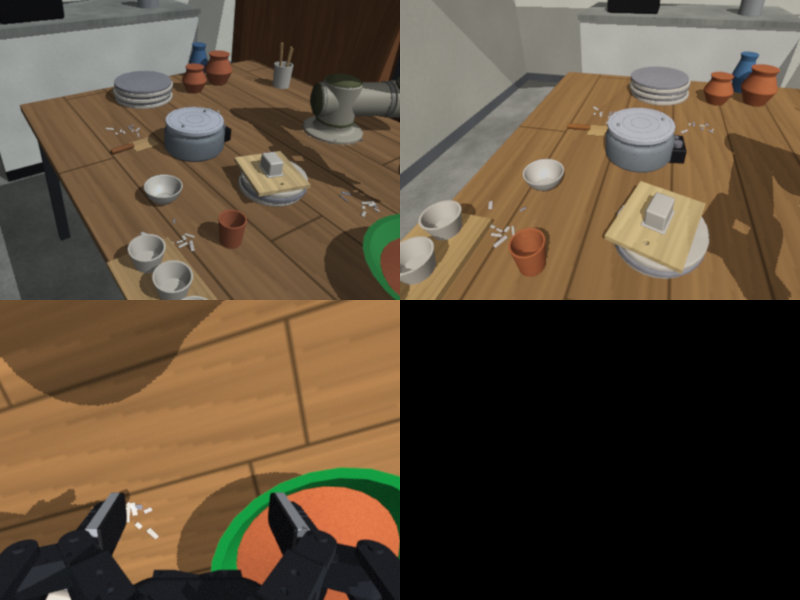

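The bat lies turned on the stack (scene ~(272,172) in the picture), the wheel is behind it (~(195,130)), and the bowl and pot are nearer the camera. Next I fit the bat, block and wheel poses, and look at the wheel head for pins.

Run:
```python
from h import *
A=[];W=[];H=[]
from scipy.optimize import least_squares
for n in("scene","side"):
    p=optics.grab_frame(n)
    b,_,_=pts(p,models.silhouettes("bat",p)[0]["mask"])
    s=models.silhouettes("wheel",p)[0]; 
    w,u,v=pts(p); k=(np.hypot(w[:,0]-.52,w[:,1]+.15)<.16)&(w[:,2]>.003); w,u,v=w[k],u[k],v[k]
    top=w[(w[:,2]>.108)&(w[:,2]<.116)]; hi=w[w[:,2]>.1165]
    x,y=top[:,0],top[:,1]
    R=cv2.minEnclosingCircle(top[:,:2].astype(np.float32)); print(n,"head",R,np.median(top[:,2]),"hi",len(hi),np.round(hi[:8],3).tolist())
    box=w[(w[:,2]<.055)&(w[:,2]>.046)]; print("box",np.round(box.mean(0),3) if len(box) else 0,len(box))
    for nm,lo,hi2 in(("plate",.05,.064),("block",.098,.11)):
        q=b[(b[:,2]>lo)&(b[:,2]<hi2)]; rc=cv2.minAreaRect(q[:,:2].astype(np.float32)); print(nm,rc,len(q),np.median(q[:,2]))
    l,t,rr,bt=map(int,(u.min(),v.min(),u.max(),v.max())); im=p["frame"][t:bt,l:rr]; H.append(cv2.resize(im,(400,400),interpolation=cv2.INTER_CUBIC)); print(l,t,rr,bt)
cv2.imwrite("pics/b.png",np.hstack(H))
```

```text
scene head ((0.543655514717102, -0.16298262774944305), 0.1025879979133606) 0.11210533216675134 hi 18 [[0.481, -0.193, 0.121], [0.481, -0.188, 0.124], [0.486, -0.191, 0.121], [0.483, -0.19, 0.12], [0.48, -0.189, 0.12], [0.476, -0.189, 0.119], [0.485, -0.192, 0.117], [0.483, -0.19, 0.117]]
box [ 0.564 -0.099  0.05 ] 274
plate ((0.46897345781326294, 0.15105029940605164), (0.19710786640644073, 0.16302098333835602), 73.08023071289062) 2665 0.056843001041449015
block ((0.4711965024471283, 0.15270200371742249), (0.06126634031534195, 0.04501066356897354), 74.724609375) 278 0.10250393267129343
202 137 305 218
side head ((0.5410335063934326, -0.16203893721103668), 0.10097023099660873) 0.11166409863252466 hi 25 [[0.479, -0.198, 0.12], [0.481, -0.192, 0.12], [0.479, -0.19, 0.122], [0.476, -0.192, 0.121], [0.474, -0.194, 0.12], [0.481, -0.187, 0.12], [0.478, -0.19, 0.119], [0.476, -0.192, 0.118]]
box [ 0.483 -0.113  0.05 ] 467
plate ((0.46731993556022644, 0.15045323967933655), (0.1931292712688446, 0.16042768955230713), 73.50445556640625) 7455 0.0568442559540015
block ((0.4672769010066986, 0.151414692401886), (0.06408756226301193, 0.04388730600476265), 73.66655731201172) 797 0.10246620722079475
263 138 366 219
```

View pics/b.png

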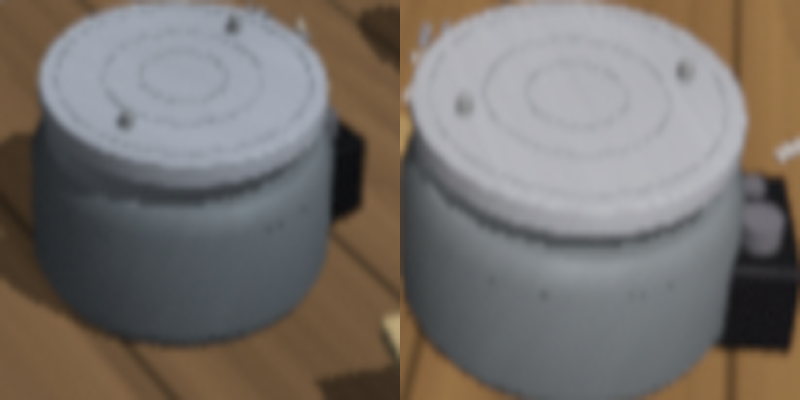

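Both pins show as dark dots on the wheel head: scene crop (125,120) and (235,22), side crop (465,103) and (685,70). I'll take their positions from the depth maps.

Run:
```python
from h import *
from scipy.optimize import least_squares
allp=[]
for n in("scene","side"):
  for rep in range(3):
    p=optics.grab_frame(n); w,u,v=pts(p)
    w=w[np.hypot(w[:,0]-.5415,w[:,1]+.1625)<.13]
    hi=w[(w[:,2]>.1165)&(w[:,2]<.13)]; hi=hi[np.abs(np.hypot(hi[:,0]-.5415,hi[:,1]+.1625)-.07)<.012]
    a=hi[hi[:,0]<.54]; b=hi[hi[:,0]>.54]; A=np.median(a,0);B=np.median(b,0); d=B-A
    print(n,len(a),len(b),A.round(4),B.round(4),"mid",((A+B)/2).round(4),"len",np.hypot(*d[:2]).round(4),"ang",np.arctan2(d[1],d[0]).round(4))
    if rep==0:
      s=w[(w[:,2]>.1)&(w[:,2]<.114)]; c=s[:,:2]-[.5415,-.1625]
      # edge: max radius per angle bin
      th=np.arctan2(c[:,1],c[:,0]); rad=np.hypot(*c.T); e=[]
      for k in np.arange(-np.pi,np.pi,.15):
        m=(th>k)&(th<k+.15)
        if m.sum()>3: e.append(c[m][rad[m].argmax()])
      e=np.array(e); q=least_squares(lambda x:np.hypot(e[:,0]-x[0],e[:,1]-x[1])-x[2],[0,0,.1],loss="soft_l1",f_scale=.001).x; print("head fit",q+[.5415,-.1625,0])
R=status.sense()["orientation"]; t=status.sense()["tcp_pos"]
print("tool delta to above bat",R.T@(np.array([.4678,.1513,.21])-t))
```

```text
scene 7 10 [ 0.4812 -0.1901  0.1193] [ 0.6077 -0.1307  0.1194] mid [ 0.5444 -0.1604  0.1193] len 0.1397 ang 0.4394
head fit [ 0.54381358 -0.16062495  0.09982992]
scene 8 11 [ 0.4802 -0.1918  0.119 ] [ 0.6067 -0.131   0.1185] mid [ 0.5435 -0.1614  0.1187] len 0.1404 ang 0.448
scene 8 9 [ 0.4816 -0.1903  0.1195] [ 0.6076 -0.1296  0.1195] mid [ 0.5446 -0.16    0.1195] len 0.1399 ang 0.4492
side 10 12 [ 0.4773 -0.1904  0.1196] [ 0.6031 -0.1319  0.1193] mid [ 0.5402 -0.1611  0.1195] len 0.1387 ang 0.4348
head fit [ 0.54083336 -0.16130576  0.09946276]
side 11 12 [ 0.4783 -0.1913  0.1187] [ 0.6029 -0.132   0.1198] mid [ 0.5406 -0.1616  0.1192] len 0.138 ang 0.4445
side 12 12 [ 0.4772 -0.1906  0.1195] [ 0.604  -0.132   0.1191] mid [ 0.5406 -0.1613  0.1193] len 0.1397 ang 0.4326
tool delta to above bat [-0.40421646 -0.27009201  0.00063282]
```

Add to h.py:
```python
from scipy.spatial.transform import Rotation as Ro
def goto(pos,yawy):
    """shift & rotvec in tool axes to put TCP at pos, tool down, tool y at world yaw yawy"""
    s=status.sense(); R=s["orientation"]; y=np.array([np.cos(yawy),np.sin(yawy),0]); z=np.array([0,0,-1.]); T=np.c_[np.cross(y,z),y,z]
    print("t",round(s["t"],2),"tcp",s["tcp_pos"].round(4),"F",s["force"].round(1),"T",s["wrist_torque"].round(2),"shift",(R.T@(np.array(pos)-s["tcp_pos"])).round(4),"turn",Ro.from_matrix(R.T@T).as_rotvec().round(4), "w",round(s["width"],4))
```

```text
(no output)
```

{"op": "jog_arm", "data": {"offsets": [{"jaw": 0.085,"sx": -0.04,"sy": -0.027,"drz": 0.15},{"jaw": 0.085,"sx": -0.08,"sy": -0.054,"drz": 0.3},{"jaw": 0.085,"sx": -0.12,"sy": -0.081,"drz": 0.45},{"jaw": 0.085,"sx": -0.16,"sy": -0.108,"drz": 0.6},{"jaw": 0.085,"sx": -0.2,"sy": -0.135,"drz": 0.75}], "clamp_n": 30}}

```text
t: 2.15
tcp_pos: [0.3121, 0.338, 0.2108]
orientation: [[-0.499, 0.867, 0.0], [0.867, 0.499, 0.0], [0.0, 0.001, -1.0]]
force: [1.4, 0.7, 0.1]
width: 0.085
grip_force: 0.0
```

```bash
python3 -c "
from h import *
goto([.4678,.1513,.20],np.radians(-16.4))"
```

```text
t 2.15 tcp [0.3121 0.338  0.2108] F [1.4 0.7 0.1] T [-0.02 -0.04 -0.  ] shift [-0.2395  0.0418  0.0108] turn [ 5.000e-04 -3.000e-04  8.084e-01] w 0.085
```

{"op": "jog_arm", "data": {"offsets": [{"jaw": 0.085,"sx": -0.048,"sy": 0.008,"sz": 0.002,"drz": 0.15},{"jaw": 0.085,"sx": -0.096,"sy": 0.016,"sz": 0.004,"drz": 0.3},{"jaw": 0.085,"sx": -0.144,"sy": 0.024,"sz": 0.006,"drz": 0.45},{"jaw": 0.085,"sx": -0.192,"sy": 0.032,"sz": 0.008,"drz": 0.6},{"jaw": 0.085,"sx": -0.235,"sy": 0.04,"sz": 0.01,"drz": 0.75}]}}

```text
t: 2.65
tcp_pos: [0.4654, 0.1547, 0.2007]
orientation: [[0.227, 0.974, 0.0], [0.974, -0.227, 0.0], [0.0, 0.0, -1.0]]
force: [0.9, 1.5, -0.0]
width: 0.0849
grip_force: 0.0
```

{"op": "jog_arm", "data": {"offsets": [{"jaw": 0.085},{"jaw": 0.085},{"jaw": 0.085}], "quiet": true}}

```text
ok
```

Run:
```python
from h import *
goto([.4678,.1513,.20],np.radians(-16.4))
p=optics.grab_frame("wrist"); cv2.imwrite("pics/c.png",p["frame"])
P,u,v=pts(p)
k=np.hypot(P[:,0]-.468,P[:,1]-.151)<.14
for nm,lo,hi2 in(("plate",.052,.062),("block",.099,.107)):
    q=P[k&(P[:,2]>lo)&(P[:,2]<hi2)]; print(nm,cv2.minAreaRect(q[:,:2].astype(np.float32)),len(q),np.median(q[:,2]))
```

```text
t 2.95 tcp [0.4636 0.1574 0.2007] F [ 0.4 -0.2 -0.2] T [-0.03 -0.02  0.02] shift [-0.005   0.0054  0.0007] turn [-0.0003 -0.0001  0.066 ] w 0.0852
plate ((0.46894028782844543, 0.14879922568798065), (0.19056345522403717, 0.16066467761993408), 73.469482421875) 25168 0.05653118997283818
block ((0.468986839056015, 0.14956045150756836), (0.06252782046794891, 0.043344274163246155), 73.78958129882812) 3244 0.10230362104022306
```

View pics/c.png

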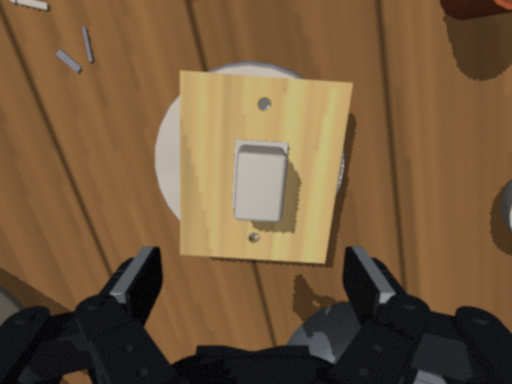

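The wrist view shows the block squarely between the open fingers, at (261,182), with the holes at (264,104) and (254,238). Descending to the grasp.

{"op": "jog_arm", "data": {"offsets": [{"jaw": 0.085,"sx": -0.006,"sy": 0.0064,"sz": 0.03,"drz": 0.064},{"jaw": 0.085,"sx": -0.006,"sy": 0.0064,"sz": 0.06,"drz": 0.064},{"jaw": 0.085,"sx": -0.006,"sy": 0.0064,"sz": 0.09,"drz": 0.064},{"jaw": 0.085,"sx": -0.006,"sy": 0.0064,"sz": 0.115,"drz": 0.064},{"jaw": 0.085,"sx": -0.006,"sy": 0.0064,"sz": 0.126,"drz": 0.064}]}}

```text
t: 3.5
tcp_pos: [0.4677, 0.1504, 0.0731]
orientation: [[0.28, 0.96, -0.003], [0.96, -0.28, -0.0], [-0.001, -0.003, -1.0]]
force: [0.9, 0.2, 0.8]
width: 0.0849
grip_force: 0.0
```

{"op": "jog_arm", "data": {"offsets": [{"jaw": 0.085},{"jaw": 0.085}], "quiet": true}}

```text
ok
```

```bash
python3 -c "
from h import *
goto([.4685,.150,.074],np.radians(-16.4))"
```

```text
t 3.7 tcp [0.4696 0.15   0.0757] F [ 0.3  0.2 -0.1] T [0.01 0.04 0.01] shift [-0.0003 -0.0011  0.0017] turn [ 0.0016 -0.0006  0.0013] w 0.0846
```

{"op": "jog_arm", "data": {"offsets": [{"jaw": 0.03,"sy": -0.001,"sz": 0.001},{"jaw": 0.03,"sy": -0.001,"sz": 0.001},{"jaw": 0.03,"sy": -0.001,"sz": 0.001},{"jaw": 0.03,"sy": -0.001,"sz": 0.001},{"jaw": 0.03,"sy": -0.001,"sz": 0.001}], "clamp_n": 60}}

```text
t: 4.2
tcp_pos: [0.4687, 0.1497, 0.0747]
orientation: [[0.282, 0.959, 0.002], [0.959, -0.282, 0.0], [0.001, 0.002, -1.0]]
force: [-1.9, -0.0, 7.6]
width: 0.042
grip_force: 60.4
```

{"op": "jog_arm", "data": {"offsets": [{"jaw": 0.03},{"jaw": 0.03},{"jaw": 0.03}]}}

```text
t: 4.5
tcp_pos: [0.4687, 0.1497, 0.0747]
orientation: [[0.282, 0.959, 0.002], [0.959, -0.282, 0.0], [0.001, 0.002, -1.0]]
force: [-1.9, -0.7, 6.5]
width: 0.0419
grip_force: 60.4
```

{"op": "jog_arm", "data": {"offsets": [{"jaw": 0.03,"sz": -0.02},{"jaw": 0.03,"sz": -0.05},{"jaw": 0.03,"sz": -0.08},{"jaw": 0.03,"sz": -0.11},{"jaw": 0.03,"sz": -0.13}]}}

```text
t: 5.0
tcp_pos: [0.4681, 0.1498, 0.2054]
orientation: [[0.282, 0.959, 0.001], [0.959, -0.282, 0.0], [0.0, 0.001, -1.0]]
force: [-1.2, 1.2, -4.8]
width: 0.0416
grip_force: 63.3
```

```bash
python3 -c "
from h import *
goto([.542,-.161,.205],np.radians(25.2-90))"
```

```text
t 5.0 tcp [0.4681 0.1498 0.2054] F [-1.2  1.2 -4.8] T [-0.01 -0.03  0.02] shift [-0.2773  0.1586  0.0004] turn [ 0.0009 -0.0009  0.8449] w 0.0416
```

{"op": "jog_arm", "data": {"offsets": [{"jaw": 0.03,"sx": -0.03,"sy": 0.017,"drz": 0.1},{"jaw": 0.03,"sx": -0.07,"sy": 0.04,"drz": 0.22},{"jaw": 0.03,"sx": -0.11,"sy": 0.063,"drz": 0.34},{"jaw": 0.03,"sx": -0.15,"sy": 0.086,"drz": 0.46},{"jaw": 0.03,"sx": -0.19,"sy": 0.109,"drz": 0.58}]}}

```text
t: 5.5
tcp_pos: [0.5188, -0.065, 0.2033]
orientation: [[0.765, 0.644, -0.001], [0.644, -0.765, 0.001], [-0.001, -0.001, -1.0]]
force: [0.9, 0.3, -4.1]
width: 0.0418
grip_force: 63.3
```

```bash
python3 -c "
from h import *
goto([.542,-.161,.205],np.radians(25.2-90))"
```

```text
t 5.5 tcp [ 0.5188 -0.065   0.2033] F [ 0.9  0.3 -4.1] T [ 0.06 -0.12  0.02] shift [-0.0441  0.0884 -0.0018] turn [-0.0011  0.0007  0.26  ] w 0.0418
```

{"op": "jog_arm", "data": {"offsets": [{"jaw": 0.03,"sx": -0.015,"sy": 0.03,"drz": 0.1},{"jaw": 0.03,"sx": -0.03,"sy": 0.06,"drz": 0.2},{"jaw": 0.03,"sx": -0.039,"sy": 0.078,"drz": 0.25},{"jaw": 0.03,"sx": -0.044,"sy": 0.088,"drz": 0.26},{"jaw": 0.03,"sx": -0.044,"sy": 0.088,"drz": 0.26}]}}

```text
t: 6.0
tcp_pos: [0.5426, -0.1592, 0.2032]
orientation: [[0.903, 0.431, -0.001], [0.431, -0.903, 0.001], [-0.001, -0.001, -1.0]]
force: [0.2, 0.6, -4.6]
width: 0.0413
grip_force: 63.3
```

{"op": "jog_arm", "data": {"offsets": [{"jaw": 0.03},{"jaw": 0.03},{"jaw": 0.03}], "quiet": true}}

```text
ok
```

Create bat.py:
```python
from h import *
goto([.542,-.161,.205],np.radians(25.2-90))
ims=[]
for n in("scene","side"):
    p=optics.grab_frame(n); P,u,v=pts(p); z0=status.sense()["tcp_pos"][2]-.0747+.057
    k=(np.hypot(P[:,0]-.542,P[:,1]+.161)<.14)&(abs(P[:,2]-z0)<.007)
    q=P[k]; rc=cv2.minAreaRect(q[:,:2].astype(np.float32)); print(n,rc,len(q),np.median(q[:,2]).round(4),z0)
    # plane tilt
    c=np.linalg.lstsq(np.c_[q[:,:2],np.ones(len(q))],q[:,2],rcond=None)[0]; print("slope",c[:2].round(4))
    ims.append(p["frame"][100:292,150:406])
cv2.imwrite("pics/d.png",cv2.resize(np.hstack(ims),(800,300)))
```

```bash
python3 bat.py
```

```text
t 6.3 tcp [ 0.5425 -0.1577  0.2038] F [-0.1  0.2 -4.7] T [ 0.03  0.05 -0.01] shift [-0.0019  0.0027 -0.0012] turn [-0.     -0.0001  0.0068] w 0.0419
scene ((0.544743537902832, -0.15584611892700195), (0.19893240928649902, 0.1638733148574829), 25.546201705932617) 1633 0.1862 0.1861387283530464
slope [-0.0048 -0.0058]
side ((0.5411403179168701, -0.15687038004398346), (0.19160045683383942, 0.1630861461162567), 25.058391571044922) 2501 0.1857 0.18609694221105172
slope [-0.0014 -0.0069]
```

View pics/d.png

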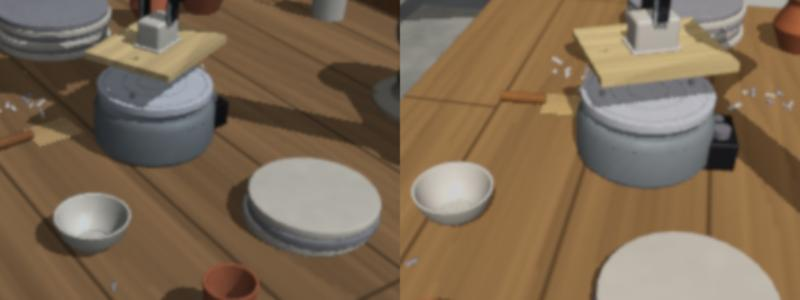

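Held level over the wheel (scene crop (155,50), side crop (655,55)). Against the same cameras' pin readings the angle already agrees and the bat is about 4 mm off in y. Correcting that and descending to just above the pins.

{"op": "jog_arm", "data": {"offsets": [{"jaw": 0.03,"sx": -0.002,"sy": 0.0034,"sz": 0.015,"drz": 0.003},{"jaw": 0.03,"sx": -0.002,"sy": 0.0034,"sz": 0.03,"drz": 0.003},{"jaw": 0.03,"sx": -0.002,"sy": 0.0034,"sz": 0.04,"drz": 0.003},{"jaw": 0.03,"sx": -0.002,"sy": 0.0034,"sz": 0.046,"drz": 0.003},{"jaw": 0.03,"sx": -0.002,"sy": 0.0034,"sz": 0.046,"drz": 0.003}]}}

```text
t: 6.9
tcp_pos: [0.5421, -0.1625, 0.1571]
orientation: [[0.904, 0.428, -0.001], [0.428, -0.904, 0.001], [-0.001, -0.001, -1.0]]
force: [-0.5, 0.3, -3.9]
width: 0.0418
grip_force: 63.3
```

{"op": "jog_arm", "data": {"offsets": [{"jaw": 0.03},{"jaw": 0.03},{"jaw": 0.03}], "quiet": true}}

```text
ok
```

```bash
python3 bat.py
```

```text
t 7.2 tcp [ 0.5425 -0.1628  0.1581] F [ 0.3  0.6 -4.4] T [-0.   -0.03 -0.02] shift [ 0.0004 -0.0018 -0.0469] turn [ 0.0008 -0.0006  0.002 ] w 0.0418
scene ((0.5436911582946777, -0.16169968247413635), (0.1966080218553543, 0.16449543833732605), 25.428937911987305) 1646 0.1404 0.14035014552707775
slope [-0.0046 -0.0063]
side ((0.5408129692077637, -0.16172024607658386), (0.1907886117696762, 0.1644182950258255), 25.0658016204834) 2479 0.1399 0.14026248841758543
slope [-0.0012 -0.0066]
```

{"op": "jog_arm", "data": {"offsets": [{"jaw": 0.03,"sx": 0.0005,"sy": -0.001,"sz": 0.001},{"jaw": 0.03,"sx": 0.0005,"sy": -0.001,"sz": 0.003},{"jaw": 0.03,"sx": 0.0005,"sy": -0.001,"sz": 0.004},{"jaw": 0.03,"sx": 0.0005,"sy": -0.001,"sz": 0.005},{"jaw": 0.03,"sx": 0.0005,"sy": -0.001,"sz": 0.005}]}}

```text
t: 7.8
tcp_pos: [0.5423, -0.1616, 0.1524]
orientation: [[0.904, 0.428, -0.0], [0.428, -0.904, 0.0], [-0.0, -0.0, -1.0]]
force: [-0.2, 0.6, -4.3]
width: 0.0417
grip_force: 63.3
```

{"op": "jog_arm", "data": {"offsets": [{"jaw": 0.03,"sz": 0.0005},{"jaw": 0.03,"sz": 0.001},{"jaw": 0.03,"sz": 0.0015},{"jaw": 0.03,"sz": 0.002},{"jaw": 0.03,"sz": 0.002}]}}

```text
t: 8.3
tcp_pos: [0.5423, -0.1616, 0.1505]
orientation: [[0.904, 0.428, -0.0], [0.428, -0.904, 0.0], [-0.0, -0.0, -1.0]]
force: [-0.2, 0.9, -4.2]
width: 0.0419
grip_force: 63.3
```

```bash
python3 -c "
from h import *
goto([.5423,-.1612,.1507],np.radians(25.2-90))"
```

```text
t 8.3 tcp [ 0.5423 -0.1616  0.1505] F [-0.2  0.9 -4.2] T [-0.05 -0.   -0.01] shift [ 0.0002 -0.0004 -0.0002] turn [-0.0001  0.0001  0.002 ] w 0.0419
```

Still free. Crawling further, feeling the force.

{"op": "jog_arm", "data": {"offsets": [{"jaw": 0.03,"sz": 0.0005},{"jaw": 0.03,"sz": 0.001},{"jaw": 0.03,"sz": 0.001}]}}

```text
t: 8.6
tcp_pos: [0.5423, -0.1616, 0.1496]
orientation: [[0.904, 0.428, -0.0], [0.428, -0.904, -0.0], [-0.0, -0.0, -1.0]]
force: [-0.2, -0.2, -4.5]
width: 0.0417
grip_force: 63.3
```

{"op": "jog_arm", "data": {"offsets": [{"jaw": 0.03,"sz": 0.0005},{"jaw": 0.03,"sz": 0.001},{"jaw": 0.03,"sz": 0.001}]}}

```text
t: 8.9
tcp_pos: [0.5424, -0.1618, 0.1487]
orientation: [[0.904, 0.428, 0.0], [0.428, -0.904, -0.0], [0.0, 0.0, -1.0]]
force: [0.1, -1.7, -3.2]
width: 0.0415
grip_force: 63.4
```

{"op": "jog_arm", "data": {"offsets": [{"jaw": 0.03,"sz": 0.0005},{"jaw": 0.03,"sz": 0.001},{"jaw": 0.03,"sz": 0.001}]}}

```text
t: 9.2
tcp_pos: [0.5425, -0.1618, 0.1478]
orientation: [[0.904, 0.428, 0.001], [0.428, -0.904, -0.0], [0.0, 0.001, -1.0]]
force: [1.2, -0.9, -2.3]
width: 0.0418
grip_force: 63.5
```

```bash
python3 -c "
from h import *
print(status.sense()['wrist_torque'].round(3))"
```

```text
[-0.324 -0.165  0.034]
```

{"op": "jog_arm", "data": {"offsets": [{"jaw": 0.03,"sz": 0.0005},{"jaw": 0.03,"sz": 0.001},{"jaw": 0.03,"sz": 0.001}]}}

```text
t: 9.5
tcp_pos: [0.5424, -0.1619, 0.1466]
orientation: [[0.904, 0.428, 0.0], [0.428, -0.904, -0.001], [-0.0, 0.001, -1.0]]
force: [1.3, -2.9, -3.6]
width: 0.0414
grip_force: 63.4
```

```bash
python3 -c "
from h import *
print(status.sense()['wrist_torque'].round(3))"
```

```text
[-0.649 -0.124  0.201]
```

{"op": "jog_arm", "data": {"offsets": [{"jaw": 0.03,"sz": 0.0005},{"jaw": 0.03,"sz": 0.001},{"jaw": 0.03,"sz": 0.001}]}}

```text
t: 9.8
tcp_pos: [0.5425, -0.1618, 0.1457]
orientation: [[0.904, 0.428, 0.0], [0.428, -0.904, -0.001], [0.0, 0.001, -1.0]]
force: [1.7, -3.4, -2.4]
width: 0.0416
grip_force: 63.5
```

```bash
python3 -c "
from h import *
print(status.sense()['wrist_torque'].round(3))"
```

```text
[-0.787 -0.225  0.233]
```

Already between the pins (past the tips with hardly any upward force). There is a mild side load along tool +y with a small yaw moment, so I give way to it and go on down.

{"op": "jog_arm", "data": {"offsets": [{"jaw": 0.03,"sy": 0.0004,"drz": -0.003},{"jaw": 0.03,"sy": 0.0006,"sz": 0.0005,"drz": -0.004},{"jaw": 0.03,"sy": 0.0006,"sz": 0.001,"drz": -0.004}]}}

```text
t: 10.1
tcp_pos: [0.5424, -0.1621, 0.1445]
orientation: [[0.902, 0.431, -0.001], [0.431, -0.902, 0.0], [-0.0, -0.001, -1.0]]
force: [-0.0, -1.9, -3.4]
width: 0.0415
grip_force: 63.5
```

```bash
python3 -c "
from h import *
print(status.sense()['wrist_torque'].round(3))"
```

```text
[-0.576 -0.004  0.073]
```

{"op": "jog_arm", "data": {"offsets": [{"jaw": 0.03,"sz": 0.0005},{"jaw": 0.03,"sz": 0.001},{"jaw": 0.03,"sz": 0.001}]}}

```text
t: 10.4
tcp_pos: [0.5425, -0.1621, 0.1435]
orientation: [[0.902, 0.431, -0.0], [0.431, -0.902, 0.0], [-0.0, -0.0, -1.0]]
force: [-0.2, -1.9, -2.8]
width: 0.0416
grip_force: 63.4
```

```bash
python3 -c "
from h import *
print(status.sense()['wrist_torque'].round(3))"
```

```text
[-0.512 -0.049 -0.003]
```

{"op": "jog_arm", "data": {"offsets": [{"jaw": 0.03,"sy": 0.0003,"sz": 0.0005},{"jaw": 0.03,"sy": 0.0003,"sz": 0.001},{"jaw": 0.03,"sy": 0.0003,"sz": 0.001}]}}

```text
t: 10.7
tcp_pos: [0.5425, -0.1622, 0.1424]
orientation: [[0.902, 0.431, -0.001], [0.431, -0.902, 0.001], [-0.0, -0.001, -1.0]]
force: [-0.8, -2.1, -4.4]
width: 0.0416
grip_force: 63.3
```

{"op": "jog_arm", "data": {"offsets": [{"jaw": 0.03,"sz": 0.0003},{"jaw": 0.03,"sz": 0.0006},{"jaw": 0.03,"sz": 0.0006}]}}

```text
t: 11.0
tcp_pos: [0.5426, -0.1623, 0.142]
orientation: [[0.902, 0.431, -0.0], [0.431, -0.902, 0.0], [-0.0, -0.0, -1.0]]
force: [-1.6, -1.7, -2.8]
width: 0.0419
grip_force: 63.5
```

```bash
python3 -c "
from h import *
print(status.sense()['wrist_torque'].round(3))"
```

```text
[-0.286  0.293  0.026]
```

{"op": "jog_arm", "data": {"offsets": [{"jaw": 0.03,"sz": 0.0003},{"jaw": 0.03,"sz": 0.0005},{"jaw": 0.03,"sz": 0.0005}]}}

```text
t: 11.3
tcp_pos: [0.5426, -0.1624, 0.1418]
orientation: [[0.902, 0.431, -0.0], [0.431, -0.902, -0.0], [-0.0, 0.0, -1.0]]
force: [-3.4, 0.4, 0.5]
width: 0.0419
grip_force: 63.8
```

{"op": "jog_arm", "data": {"offsets": [{"jaw": 0.03,"sz": 0.0003},{"jaw": 0.03,"sz": 0.0005},{"jaw": 0.03,"sz": 0.0005}]}}

```text
t: 11.6
tcp_pos: [0.5426, -0.1624, 0.1417]
orientation: [[0.902, 0.431, 0.0], [0.431, -0.902, -0.0], [0.0, 0.0, -1.0]]
force: [-5.3, -0.2, 5.2]
width: 0.042
grip_force: 64.4
```

```bash
python3 bat.py
```

```text
t 11.6 tcp [ 0.5426 -0.1624  0.1417] F [-5.3 -0.2  5.2] T [-0.01  0.84  0.03] shift [ 0.     -0.0015 -0.0633] turn [ 0.0004 -0.0002  0.0061] w 0.042
scene ((0.5434308648109436, -0.16070906817913055), (0.19788841903209686, 0.16493351757526398), 25.29214859008789) 1664 0.1241 0.12403976598812344
slope [-0.0032 -0.0071]
side ((0.541203498840332, -0.16154132783412933), (0.19113676249980927, 0.16363251209259033), 25.35858726501465) 2487 0.1236 0.12403082009194047
slope [-0.     -0.0077]
```

The height has stopped falling and the upward force is growing; the plate top at 0.124 means it is home. Releasing and lifting off.

{"op": "jog_arm", "data": {"offsets": [{"jaw": 0.046},{"jaw": 0.055},{"jaw": 0.07},{"jaw": 0.085},{"jaw": 0.085}]}}

```text
t: 12.2
tcp_pos: [0.5428, -0.1624, 0.141]
orientation: [[0.902, 0.431, 0.0], [0.431, -0.902, 0.0], [0.0, 0.0, -1.0]]
force: [1.0, -0.2, -0.1]
width: 0.0851
grip_force: 0.0
```

{"op": "jog_arm", "data": {"offsets": [{"jaw": 0.085},{"jaw": 0.085,"sz": -0.01},{"jaw": 0.085,"sz": -0.03},{"jaw": 0.085,"sz": -0.06},{"jaw": 0.085,"sz": -0.1}]}}

```text
t: 12.7
tcp_pos: [0.5421, -0.1621, 0.2418]
orientation: [[0.902, 0.431, -0.002], [0.431, -0.902, 0.001], [-0.001, -0.002, -1.0]]
force: [1.0, 0.1, -0.4]
width: 0.0846
grip_force: 0.0
```

{"op": "jog_arm", "data": {"offsets": [{"jaw": 0.085},{"jaw": 0.085},{"jaw": 0.085}]}}

```text
t: 13.0
tcp_pos: [0.5423, -0.1622, 0.2403]
orientation: [[0.902, 0.431, -0.001], [0.431, -0.902, 0.001], [-0.001, -0.001, -1.0]]
force: [0.1, -0.6, -0.5]
width: 0.085
grip_force: 0.0
```

```bash
sed -i 's/^    p=opt/    p=opt/; s/z0=status.*$/z0=.124/' bat.py; python3 bat.py
```

```text
t 13.0 tcp [ 0.5423 -0.1622  0.2403] F [ 0.1 -0.6 -0.5] T [ 0.04  0.01 -0.05] shift [ 0.0003 -0.0012  0.0353] turn [-0.0013  0.001   0.0059] w 0.085
scene ((0.5438682436943054, -0.16167894005775452), (0.19632041454315186, 0.1646089106798172), 25.76141357421875) 1670 0.1241 0.124
slope [-0.0023 -0.0066]
side ((0.540823757648468, -0.1615385264158249), (0.19156847894191742, 0.1628788262605667), 25.310400009155273) 2487 0.1236 0.124
slope [ 0.     -0.0074]
```

View pics/d.png

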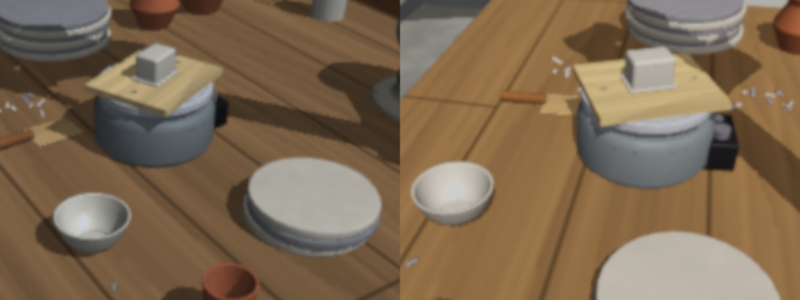

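The bat lies flat on the head (scene crop (155,82), side crop (650,88)) with its top at 0.124 m, centred. The gripper is clear, and the bowl, pot and spatula have not moved.

```bash
python3 -c "
from rig import workorder
print(workorder.sign_off())"
```

```text
the job is handed in; nothing more can be done
None
```

The bat is fitted over both pins, lying flat and centred on the wheel head, and released. The job was handed in at about 13 s, but the sign-off returned no verdict.

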